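Gauge the depth of a canister cup and lock the reading

ROBOT

A 7-joint arm with a two-finger parallel gripper is mounted at the origin on a cart in front of the work surface, level with it; the furniture and walls round the work are solid. World frame = base frame: x ahead of the robot, y to its left, z up, the work surface at z = 0. Lengths are in m, angles in rad, forces in N, time in s.
With the tool pointing down it reaches from about 0.35 to 0.9 m from the base axis. Payload 8.1 kg.
Tool frame: the origin (TCP) lies on the centre line of the jaws, within the pads' length; the fingertips stand 14 mm ahead of it and the grasp point (between the pads) lies 5 mm behind it; z points along the fingers, y is the direction in which the jaws open and shut (so a half turn about z gives the same grasp; the last joint's range is limited). The gripper opens to 92 mm and grips with 3 to 60 N. Pads are 19 mm wide; open, the fingers measure 130 mm over their backs; the gripper's body (75 mm by 190 mm) begins 47 mm behind the grasp point.
Start: joints at [1.129, 0.434, 0.025, 1.573, -0.012, 1.134, -0.075], TCP at [0.208, -0.589, 0.241] pointing down, gripper open.
Joint ranges: [-2.62, 2.62], [-0.44, 2.09], [-1.27, 1.32], [0.08, 2.57], [-1.32, 4.46], [0.12, 2], [-2.74, 2.74]. Speed limits (rad/s): [2.22, 2.22, 3.01, 3.01, 3.14, 3.14, 3.14].

INTERFACE

Orientations are given as a rotation vector (axis times angle).
In Python, from cell import arm, optics gives the robot as it stands.
- The arm moves only by the shell command python3 -m creep 'ROWS' [FORCE]. ROWS is JSON, a list of rows, each an object with "translation": the shift along the tool's x, y, z in m, a list of three; "rot": the turn, a rotation vector about the tool's x, y, z in degrees, a list of three; "jaw": the finger opening in m, from 0 to 0.0918. In form: [{"translation": [x, y, z], "rot": [wx, wy, wz], "jaw": jaw}, ...]. A call has 1 to 12 rows; each row shifts and turns the commanded pose from where the row before left it, along the tool's axes as they then stand; what a row does not reach is not made up. A row lasts 1/12 s, in which the tool goes at most 41.7 mm and 7.16 degrees, less where a joint would pass 70% of its speed; a pose out of reach is approached as far as the arm can. A call is refused whole if a number of a shift passes 0.0417 or a number of a turn 7.16, either way. A call with a gripper value outside its range is refused whole. The fingers move at their own pace and stop on an object; FORCE is the grip in N (left out, the last holds). Time passes only in rows, so rows that do not move let the fingers close. It gives the time, the measured TCP pose, the force and the opening at its end, in the units of the state.
- arm.observe(): the state, without advancing time (a new reading comes with each control period).
- optics.get_image(name): name is "side" or "top"; returns the picture (400x640x3 uint8, red, green, blue); there is no depth.
- optics.camera_info(name): a dict with "fx", "fy", "cx", "cy" (pixels), "R" (3x3) and "t" (3): a world point X has camera coordinates R X + t. Camera axes: x right, y down, z forward; pixel columns grow to the right and rows downward; lengths in m; the calibration is good to about 2 mm. A picture is of the moment at which its call begins. camera_info takes no time and is no camera call.
- arm.sign_off(): hands the job in, once; it reports no verdict.
Trained networks look in the newest picture that a camera, given by its name, has taken for a name from the list of things; names that differ only in an ending like _2 or _b are one class to them, and where a whole thing is asked for, a point or a joint stands for the part that bears it (a point fixed in the world has none). Each returns a list of dicts, best first, with "score" (0 to 1); they miss things now and then, are a little off and sometimes report something else, mostly with a low value. They report only what shows in the picture. A call takes as long as a camera call. They do not tell look-alikes from the thing itself.
- optics.boxes_of(camera, thing): "location" ([column, row] in pixels, amid what is visible of it).
- optics.pinpoint(camera, thing): "location" ([column, row] in pixels: a listed point, or the origin of a listed thing).
The state is a dict: "clock": time; "joints": joint angles; "dq": joint speeds; "joint_efforts": joint torques, N m; "position": TCP position; "ee_rot": TCP orientation; "force": force on the tool from outside, world axes, zero at the start; "ft_torque": the same for the moment, N m; "width": opening from 0.0 (shut) to 1.0 (fully open).
Only numpy, scipy, OpenCV 4.12 (cv2) and the standard library are available. Lean on these libraries where they do the work, as an engineer would, in place of code of your own. Each camera call takes 0.05 s, during which the arm holds its last target.

TASK

Two bench depth gauges stand over white canister cups; one is finished, with its probe down and its lever pressed flat, the other still has its probe and its lever up. On the one that is still up, lower the probe until its foot touches the bottom of the cup, and only then press the lever down flat to lock it. Leave the finished gauge alone and the cup standing upright in its ring.

Things in the scene. Friction and masses are not known exactly. Their poses are not given: they have to be found in the camera images.
- depth_probe: upright steel probe of the gauge that is still up: 8 mm rod, round foot 12 mm wide, dark round head 24 mm wide and 28 mm high to hold it by. Origin: underside of the foot; z up; the head is 118 to 146 mm above it. Slides only up and down with about 2 N and stays where left. Foot starts 62 to 82 mm above the bench, 17 mm when on the cup's bottom. The gauge's arm round the rod tops out at 117 mm.
- canister_cup: open white canister cup under that probe, loose, in a low ring on the gauge's base: 54 mm across (57 mm at its thread ribs), 65 mm high, inside 48 mm wide, bottom 5 mm thick. Origin: centre of its underside, 12 mm above the bench; z up.
- lock_lever (a joint): lock lever of the gauge that is still up: black paddle 18 mm wide, 38 mm long, 9 mm thick. Level hinge 124 mm above the bench, 58 mm behind the rod (probe's +x); the free end points to the probe's +y. In rad: 0 = open, rising 46 degrees; 0.80 = pressed flat against its stop (locked). Starts at 0 to 0.15, takes about 3 N at the paddle and stays where left.
- lever_pad (a point): point to press on the lever's paddle: middle of its upper face, 42 mm from the hinge, moving with the lever; 129 mm above the bench when flat. A press straight down over its starting place brings the lever all the way down.
- locked_gauge: the other gauge, same make, fixed: its probe is already down in its own white cup and its lever flat. Grey base 125 x 90 mm, 163 mm high. Origin: on the bench under its probe; x towards its column, y towards the lever's free end. To be left alone. (To the right of the gauges a tube lamp hangs 490 mm above the bench, x 570 to 630 mm, y below 50 mm: swing the arm past in front of it.)
Not all that is in view belongs to the job. Of the things that look like the canister_cup, the smaller one is meant.

How it is judged:
By the outcome, as a careful person would: the job done as asked, in the order asked, and still so for the second after the job is handed in, with the robot touching nothing.
It also fails if it takes over 42 s, if anything falls off the work surface, if the arm or the gripper's body presses on something with over 40 N, if the wrist force passes 120 N, or if a joint passes its speed limit or range.

## Working session

There is one attempt and no reset: what is moved stays moved. The work goes in short steps, Python scripts to look and compute and a shell command to move; the robot and the scene stay as the last step left them, time stands still between calls to the robot, and variables do not carry over. Pictures are saved under pics/ and viewed, and the job is handed in when it is done.

```bash
ls; mkdir -p pics
python3 - <<'E'
from cell import arm, optics
import cv2, numpy as np
print(arm.observe())
for c in ("side","top"):
    im=optics.get_image(c); cv2.imwrite(f"pics/{c}0.png",im[:,:,::-1])
    print(c,optics.camera_info(c))
    for t in ("depth_probe","canister_cup","lock_lever","locked_gauge"):
        print(c,t,"box",[(np.round(d["location"]).tolist(),round(d["score"],2)) for d in optics.boxes_of(c,t)])
    for t in ("depth_probe","canister_cup","lever_pad","locked_gauge"):
        print(c,t,"pin",[(np.round(d["location"],1).tolist(),round(d["score"],2)) for d in optics.pinpoint(c,t)])
E
```

```text
pics
{'clock': 0.0, 'joints': array([ 1.12943364,  0.43523688,  0.024985  ,  1.57406996, -0.01160177,
        1.13398645, -0.07511421]), 'dq': array([ 1.47777761e-03,  2.65580399e-05,  6.82628810e-04, -8.42529533e-04,
        1.64980057e-03,  4.28363125e-04,  4.69960373e-04]), 'joint_efforts': array([-2.34908359e-03, -6.67858958e+01,  9.83518995e-01, -3.14460218e+01,
       -6.07514195e-02,  4.28483728e-02,  1.38364267e-04]), 'position': array([ 0.20748638, -0.58905375,  0.23994695]), 'ee_rot': array([-3.09517864e+00, -5.29185515e-01,  6.34650100e-04]), 'force': array([0.69668182, 0.6243271 , 0.9766659 ]), 'ft_torque': array([-0.03211913,  0.03526272, -0.00167159]), 'width': 0.9983327911370363}
side {'fx': 474.33527443606323, 'fy': 474.33527443606323, 'cx': 315.4511034654555, 'cy': 197.95521118981253, 'R': array([[-0.51721259,  0.85576505,  0.01254279],
       [ 0.63281924,  0.39225198, -0.66759133],
       [-0.57622126, -0.33734932, -0.74442225]]), 't': array([ 0.07754393, -0.37406288,  1.35185011])}
side depth_probe box [([373.0, 163.0], 0.6)]
side canister_cup box [([334.0, 262.0]
[... 282 characters left out ...]
pin []
top {'fx': 461.1371102286386, 'fy': 461.1371102286386, 'cx': 328.8168873762873, 'cy': 194.45528292409904, 'R': array([[ 0.02121814, -0.99976612, -0.00418349],
       [-0.99755136, -0.02089184, -0.06674442],
       [ 0.06664141,  0.00558944, -0.99776133]]), 't': array([0.25164827, 0.56738999, 0.94835921])}
top depth_probe box [([294.0, 227.0], 0.66)]
top canister_cup box [([308.0, 231.0], 0.72), ([296.0, 158.0], 0.68)]
top lock_lever box []
top locked_gauge box [([390.0, 210.0], 0.96)]
top depth_probe pin [([299.2, 228.6], 0.44)]
top canister_cup pin [([295.9, 157.7], 0.56), ([299.5, 226.1], 0.53)]
top lever_pad pin [([276.5, 194.3], 0.62)]
top locked_gauge pin [([386.8, 216.9], 0.77)]
```

View pics/side0.png

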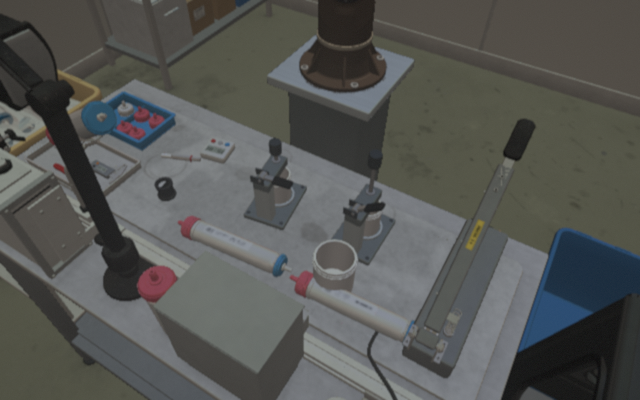

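View pics/top0.png

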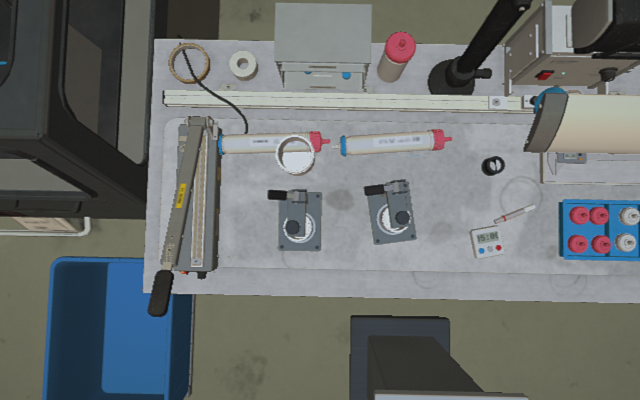

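Run:
```python
import cv2
a=cv2.imread("pics/side0.png")[110:300,230:430]; cv2.imwrite("pics/side0c.png",cv2.resize(a,None,fx=3.1,fy=3.1,interpolation=cv2.INTER_CUBIC))
a=cv2.imread("pics/top0.png")[130:280,240:440]; cv2.imwrite("pics/top0c.png",cv2.resize(a,None,fx=4,fy=4,interpolation=cv2.INTER_CUBIC))
```

```text
(no output)
```

View pics/side0c.png

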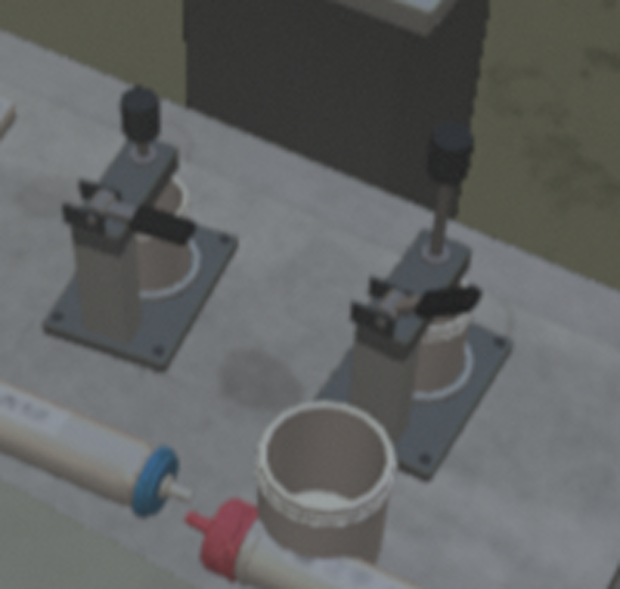

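View pics/top0c.png

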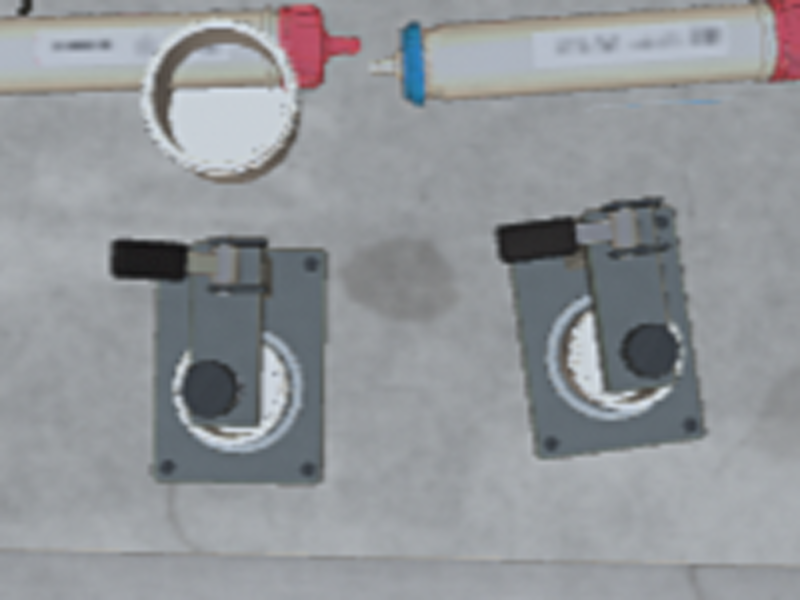

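The candidate gauges are at top (292,227) / side (375,160), and top (403,217) / side (275,145). The first has its head high with the rod showing and its lever raised. The second has its head low against the arm and its lever flat. So the first is the one that is still up. Its cup, at top (300,226) / side (371,225), is the smaller one. The large cup at top (296,157) / side (334,262) is the look-alike.

```bash
cat > h.py <<'E'
import numpy as np, cv2
from cell import arm, optics
CI={c:optics.camera_info(c) for c in("side","top")}
def P(c):
    i=CI[c];K=np.array([[i["fx"],0,i["cx"]],[0,i["fy"],i["cy"]],[0,0,1]]);return K@np.c_[np.array(i["R"]),np.array(i["t"])]
def proj(c,X):
    q=P(c)@np.r_[X,1];return q[:2]/q[2]
def tri(s,t):
    X=cv2.triangulatePoints(P("side"),P("top"),np.array(s,float).reshape(2,1),np.array(t,float).reshape(2,1))[:,0];X=X[:3]/X[3]
    return X,np.abs(proj("side",X)-s).max(),np.abs(proj("top",X)-t).max()
def atz(c,p,z):
    i=CI[c];R=np.array(i["R"]);d=R.T@np.array([(p[0]-i["cx"])/i["fx"],(p[1]-i["cy"])/i["fy"],1]);o=-R.T@np.array(i["t"])
    return o+d*(z-o[2])/d[2]
E
python3 - <<'E'
from h import *
np.set_printoptions(precision=4,suppress=True)
print("head up",tri((375.2,160),(292.5,227)))
print("head locked",tri((275.5,146.5),(402.5,217.5)))
print("pad up",tri((372.7,205),(276.5,194.3)))
for n,p in dict(tl=(278.8,192),tr=(322,192.5),bl=(278,250.8),br=(320.8,250.8)).items(): print(n,atz("top",p,.01))
for n,p in dict(bl=(374,244.5),br=(416,239),tl=(367.5,188)).items(): print("L",n,atz("top",p,.01))
E
```

```text
head up (array([0.493 , 0.3238, 0.1948]), np.float64(0.20862696360308064), np.float64(0.20406705482264442))
head locked (array([0.5141, 0.1289, 0.1493]), np.float64(0.15731562460956638), np.float64(0.15415039780270945))
pad up (array([0.5521, 0.3556, 0.1541]), np.float64(1.0706432365878413), np.float64(0.9689839926054447))
tl [0.5656 0.3698 0.01  ]
tr [0.5664 0.2781 0.01  ]
bl [0.4416 0.3679 0.01  ]
br [0.4435 0.2779 0.01  ]
L bl [0.4591 0.1664 0.01  ]
L br [0.4725 0.0782 0.01  ]
L tl [0.578  0.1819 0.01  ]
```

```bash
python3 -m creep '[{"translation":[0,-0.03,-0.008],"rot":[0,0,0],"jaw":0},{"translation":[0,-0.04,-0.008],"rot":[0,0,0],"jaw":0},{"translation":[0,-0.04,-0.008],"rot":[0,0,0],"jaw":0},{"translation":[0,-0.04,-0.008],"rot":[0,0,0],"jaw":0},{"translation":[0,-0.04,-0.008],"rot":[0,0,-7],"jaw":0},{"translation":[0,0,0],"rot":[0,0,-7],"jaw":0},{"translation":[0,0,0],"rot":[0,0,-7],"jaw":0},{"translation":[0,0,0],"rot":[0,0,-7],"jaw":0},{"translation":[0,0,0],"rot":[0,0,-7],"jaw":0},{"translation":[0,0,0],"rot":[0,0,-7],"jaw":0},{"translation":[0,0,0],"rot":[0,0,-7],"jaw":0},{"translation":[0,0,0],"rot":[0,0,-7],"jaw":0}]' 20; python3 -c "
from h import *
s=arm.observe();print(s['joints'],s['force']);R=cv2.Rodrigues(s['ee_rot'])[0];print(R.round(3))"
```

```text
clock: 1.9
position: [0.1446, -0.4103, 0.2809]
ee_rot: [2.479, 1.929, -0.0]
force: [0.8, -0.6, 0.0]
width: 0.179
[ 1.17636172  0.09136359 -0.07304594  1.93990196  0.00747652  1.11020412
  0.85165934] [ 0.83376181 -0.63352991  0.04302633]
[[ 0.246  0.969  0.   ]
 [ 0.969 -0.246 -0.   ]
 [-0.     0.    -1.   ]]
```

```bash
python3 -m creep '[{"translation":[0,0,0],"rot":[0,0,-7.1],"jaw":0},{"translation":[0,0,0],"rot":[0,0,-7.1],"jaw":0},{"translation":[0.035,0.022,0],"rot":[0,0,0],"jaw":0},{"translation":[0.035,0.022,0],"rot":[0,0,0],"jaw":0},{"translation":[0.035,0.022,0],"rot":[0,0,0],"jaw":0},{"translation":[0.035,0.022,0],"rot":[0,0,0],"jaw":0},{"translation":[0.035,0.022,0],"rot":[0,0,0],"jaw":0},{"translation":[0.035,0.022,0],"rot":[0,0,0],"jaw":0},{"translation":[0.035,0.022,0],"rot":[0,0,0],"jaw":0},{"translation":[0.035,0.022,0],"rot":[0,0,0],"jaw":0},{"translation":[0.035,0.022,0],"rot":[0,0,0],"jaw":0},{"translation":[0.035,0.022,0],"rot":[0,0,0],"jaw":0}]'; python3 -c "
from h import *
s=arm.observe();print(s['joints'],s['force']);R=cv2.Rodrigues(s['ee_rot'])[0];print(R.round(3))"
```

```text
clock: 2.9
position: [0.3676, -0.0599, 0.2812]
ee_rot: [2.228, 2.212, 0.001]
force: [0.9, -0.6, -0.2]
width: 0.005
[ 0.67862192  0.01889198 -0.65289467  2.02084774  0.0137461   1.10441157
  0.01244563] [ 0.89423614 -0.55257984 -0.18544013]
[[ 0.007  1.     0.001]
 [ 1.    -0.007 -0.001]
 [-0.001  0.001 -1.   ]]
```

```bash
python3 -m creep '[{"translation":[0.037,0.004,0],"rot":[0,0,0],"jaw":0},{"translation":[0.037,0.004,0],"rot":[0,0,0],"jaw":0},{"translation":[0.037,0.004,0],"rot":[0,0,0],"jaw":0},{"translation":[0.037,0.004,0],"rot":[0,0,0],"jaw":0},{"translation":[0.037,0.004,0],"rot":[0,0,0],"jaw":0},{"translation":[0.037,0.004,0],"rot":[0,0,0],"jaw":0},{"translation":[0.037,0.004,0],"rot":[0,0,0],"jaw":0},{"translation":[0.037,0.004,0],"rot":[0,0,0],"jaw":0},{"translation":[0.022,0.023,0],"rot":[0,0,0],"jaw":0},{"translation":[0.022,0.023,0],"rot":[0,0,0],"jaw":0},{"translation":[0.022,0.023,0],"rot":[0,0,0],"jaw":0},{"translation":[0.022,0.023,0],"rot":[0,0,0],"jaw":0}]';python3 - <<'E'
from h import *
s=arm.observe();print(s['joints'],s['force'],s['position'])
for c in("side","top"):
    im=optics.get_image(c)[:,:,::-1]
    x,y=(290,90) if c=="side" else (220,140)
    cv2.imwrite(f"pics/{c}1.png",cv2.resize(im[y:y+160,x:x+180],None,fx=3.5,fy=3.5,interpolation=cv2.INTER_CUBIC))
s=arm.observe();print(s['position'])
E
```

```text
clock: 3.9
position: [0.4947, 0.3224, 0.2804]
ee_rot: [2.229, 2.213, -0.001]
force: [0.2, -0.7, 1.2]
width: 0.004
[-0.09761195  0.4807794  -0.84725791  1.5524517   0.37091815  1.27726993
 -1.00425699] [ 0.17409322 -0.65048358  1.15486867] [0.49469374 0.32239267 0.2803581 ]
[0.49597923 0.32400569 0.27960479]
```

View pics/side1.png

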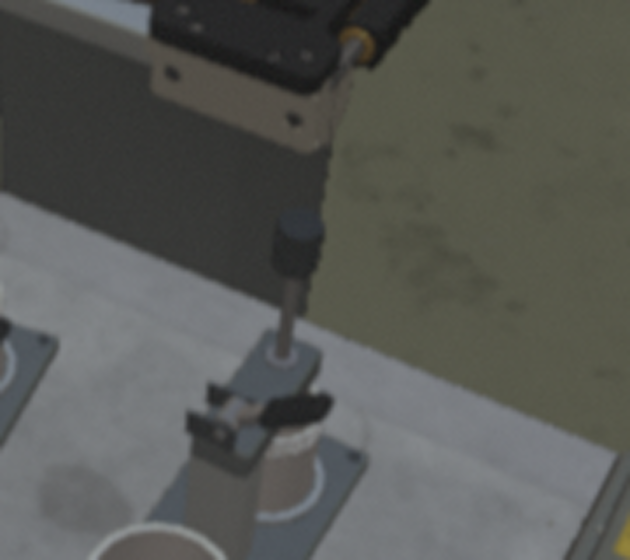

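View pics/top1.png

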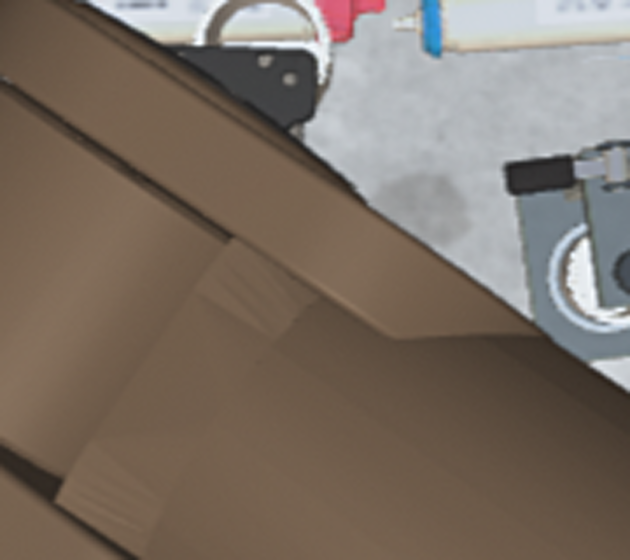

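Run:
```python
from h import *
p=arm.observe()['position']
for n,dx,dy,dz in (("tip",0,0,-.014),("body",0,0,.052),("body+x",.095,0,.052),("body-x",-.095,0,.052),("body+y",.095,.037,.052),("headtop",-.003,0,.209-p[2])):
    q=proj("side",p+[dx,dy,dz]); print(n,((q-[290,90])*3.5).round())
```

```text
tip [311. 136.]
body [329.  17.]
body+x [224. 139.]
body-x [418. -88.]
body+y [309. 172.]
headtop [301. 224.]
```

```bash
python3 -m creep '[{"translation":[0,-0.003,0.02],"rot":[0,0,0],"jaw":0},{"translation":[0,0,0.02],"rot":[0,0,0],"jaw":0},{"translation":[0,0,0.01],"rot":[0,0,0],"jaw":0},{"translation":[0,0,0.01],"rot":[0,0,0],"jaw":0},{"translation":[0,0,0.006],"rot":[0,0,0],"jaw":0},{"translation":[0,0,0.006],"rot":[0,0,0],"jaw":0},{"translation":[0,0,0.006],"rot":[0,0,0],"jaw":0},{"translation":[0,0,0],"rot":[0,0,0],"jaw":0}]';python3 - <<'E'
from h import *
s=arm.observe();print(s['force'],s['position'])
im=optics.get_image("side")[:,:,::-1]
cv2.imwrite(f"pics/side2.png",cv2.resize(im[90:250,290:470],None,fx=3.5,fy=3.5,interpolation=cv2.INTER_CUBIC))
E
```

```text
clock: 4.67
position: [0.4906, 0.3211, 0.202]
ee_rot: [-2.229, -2.214, 0.001]
force: [1.0, 0.6, -0.0]
width: 0.0
[ 0.97306439  0.57668448 -0.01231128] [0.49055094 0.32106353 0.20201765]
```

View pics/side2.png

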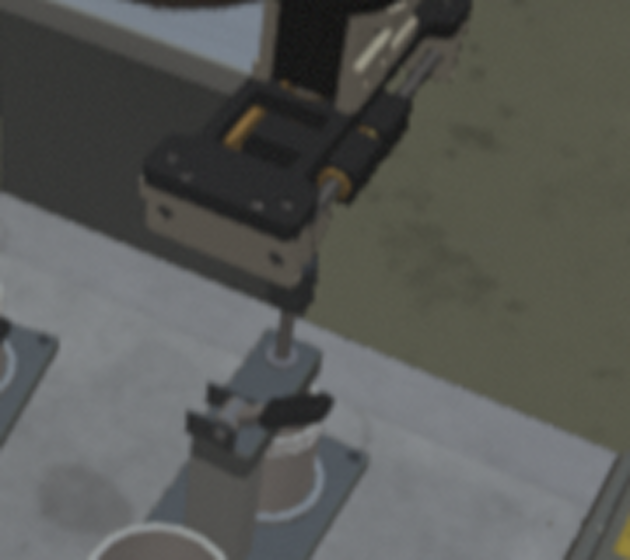

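```bash
python3 -m creep '[{"translation":[0,0,0.004],"rot":[0,0,0],"jaw":0},{"translation":[0,0,0.004],"rot":[0,0,0],"jaw":0},{"translation":[0,0,0.004],"rot":[0,0,0],"jaw":0},{"translation":[0,0,0.004],"rot":[0,0,0],"jaw":0},{"translation":[0,0,0.004],"rot":[0,0,0],"jaw":0},{"translation":[0,0,0],"rot":[0,0,0],"jaw":0}]'; python3 -m creep '[{"translation":[0,0,0.001],"rot":[0,0,0],"jaw":0},{"translation":[0,0,0.001],"rot":[0,0,0],"jaw":0},{"translation":[0,0,0],"rot":[0,0,0],"jaw":0}]'
```

```text
clock: 5.22
position: [0.4903, 0.3209, 0.1817]
ee_rot: [-2.229, -2.214, 0.002]
force: [0.1, 0.1, -0.5]
width: 0.007
clock: 5.47
position: [0.4905, 0.3213, 0.1806]
ee_rot: [2.229, 2.214, -0.0]
force: [-1.0, -0.3, 0.4]
width: 0.006
```

```bash
python3 -m creep '[{"translation":[0,0,0.001],"rot":[0,0,0],"jaw":0},{"translation":[0,0,0.001],"rot":[0,0,0],"jaw":0},{"translation":[0,0,0],"rot":[0,0,0],"jaw":0}]'; python3 -m creep '[{"translation":[0,0,0.001],"rot":[0,0,0],"jaw":0},{"translation":[0,0,0.001],"rot":[0,0,0],"jaw":0}]';python3 - <<'E'
from h import *
s=arm.observe();print(s['force'],s['position'])
im=optics.get_image("side")[:,:,::-1]
cv2.imwrite(f"pics/side3.png",cv2.resize(im[120:240,310:430],None,fx=4.5,fy=4.5,interpolation=cv2.INTER_CUBIC))
E
```

```text
clock: 5.72
position: [0.4906, 0.3213, 0.1786]
ee_rot: [2.229, 2.214, 0.0]
force: [0.2, 0.3, 0.4]
width: 0.007
clock: 5.88
position: [0.4907, 0.3215, 0.1772]
ee_rot: [2.229, 2.214, 0.001]
force: [-3.4, -4.1, 15.3]
width: 0.005
[-3.37868159 -4.14079527 15.31997507] [0.49072809 0.321484   0.17720825]
```

View pics/side3.png

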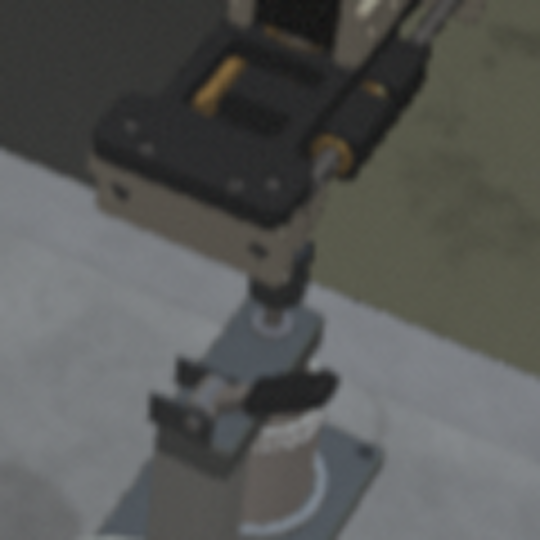

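Contact: the force jumped to 15 N at TCP z 0.177, so the tip is at 0.163 m, which puts the foot at 17 mm. I'll retract and check.

```bash
python3 -m creep '[{"translation":[0,0,-0.01],"rot":[0,0,0],"jaw":0},{"translation":[0,0,-0.02],"rot":[0,0,0],"jaw":0},{"translation":[0,0,-0.035],"rot":[0,0,0],"jaw":0},{"translation":[0.017,0.03,0],"rot":[0,0,0],"jaw":0},{"translation":[0.017,0.031,0],"rot":[0,0,0],"jaw":0},{"translation":[0,0,0],"rot":[0,0,0],"jaw":0},{"translation":[0,0,0],"rot":[0,0,0],"jaw":0}]';python3 - <<'E'
from h import *
s=arm.observe();print(s['force'],s['position'])
for c in("side","top"):
    im=optics.get_image(c)[:,:,::-1]
    x,y=(290,90) if c=="side" else (220,140)
    cv2.imwrite(f"pics/{c}4.png",cv2.resize(im[y:y+160,x:x+180],None,fx=3.5,fy=3.5,interpolation=cv2.INTER_CUBIC))
for t in("lever_pad",): print(optics.pinpoint("side",t))
p=s['position']
for n,X in (("head top",[.492,.323,.163]),("head bot",[.492,.323,.135]),("pad",[.552,.3556,.154])): print(n,((proj("side",X)-[290,90])*3.5).round())
E
```

```text
clock: 6.52
position: [0.5528, 0.3554, 0.2414]
ee_rot: [-2.229, -2.212, 0.0]
force: [-0.6, 0.3, -0.9]
width: 0.005
[-0.61130237  0.3058847  -0.90178246] [0.55281179 0.35542335 0.24135596]
[{'location': [374.2, 205.9], 'score': 0.84}]
head top [290. 289.]
head bot [285. 327.]
pad [293. 403.]
```

View pics/side4.png

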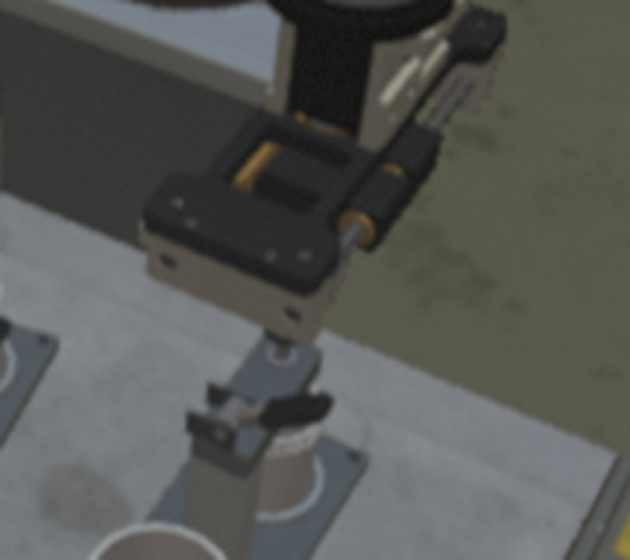

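View pics/top4.png

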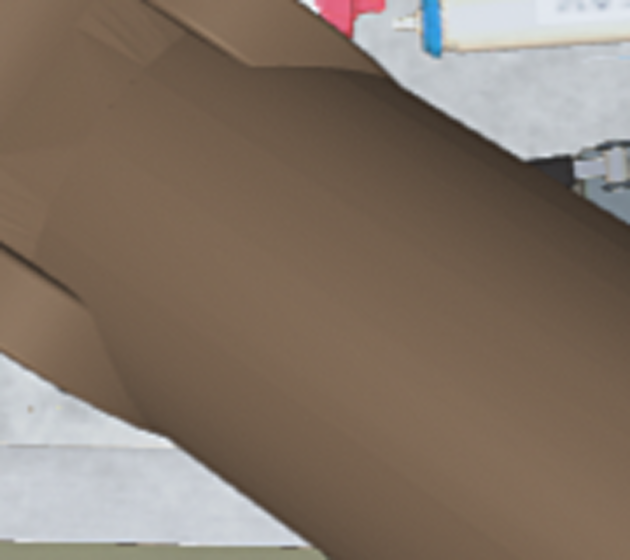

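```bash
python3 -m creep '[{"translation":[0,0,0.025],"rot":[0,0,0],"jaw":0},{"translation":[0,0,0.025],"rot":[0,0,0],"jaw":0},{"translation":[0,0,0.008],"rot":[0,0,0],"jaw":0},{"translation":[0,0,0.004],"rot":[0,0,0],"jaw":0},{"translation":[0,0,0.004],"rot":[0,0,0],"jaw":0},{"translation":[0,0,0.004],"rot":[0,0,0],"jaw":0}]'; python3 -m creep '[{"translation":[0,0,0.004],"rot":[0,0,0],"jaw":0},{"translation":[0,0,0.004],"rot":[0,0,0],"jaw":0},{"translation":[0,0,0.004],"rot":[0,0,0],"jaw":0}]';  python3 -m creep '[{"translation":[0,0,0.004],"rot":[0,0,0],"jaw":0},{"translation":[0,0,0.004],"rot":[0,0,0],"jaw":0},{"translation":[0,0,0],"rot":[0,0,0],"jaw":0}]'
```

```text
clock: 7.17
position: [0.5521, 0.3555, 0.173]
ee_rot: [2.229, 2.214, 0.003]
force: [0.0, 0.4, 3.8]
width: 0.003
clock: 7.42
position: [0.5522, 0.3556, 0.1604]
ee_rot: [2.229, 2.214, 0.003]
force: [-0.2, -0.2, 3.8]
width: 0.007
clock: 7.67
position: [0.5517, 0.3549, 0.1509]
ee_rot: [-2.229, -2.214, 0.001]
force: [0.0, 0.3, 1.5]
width: 0.005
```

```bash
python3 -m creep '[{"translation":[0,0,0.003],"rot":[0,0,0],"jaw":0},{"translation":[0,0,0.002],"rot":[0,0,0],"jaw":0},{"translation":[0,0,0],"rot":[0,0,0],"jaw":0}]'; python3 -m creep '[{"translation":[0,0,0.001],"rot":[0,0,0],"jaw":0},{"translation":[0,0,0.001],"rot":[0,0,0],"jaw":0}]'
```

```text
clock: 7.92
position: [0.5517, 0.355, 0.1463]
ee_rot: [-2.229, -2.214, 0.0]
force: [0.8, 1.3, 1.6]
width: 0.005
clock: 8.08
position: [0.5517, 0.3552, 0.1448]
ee_rot: [-2.229, -2.214, -0.0]
force: [-0.9, 2.6, 4.1]
width: 0.004
```

```bash
python3 -m creep '[{"translation":[0,0,0.001],"rot":[0,0,0],"jaw":0},{"translation":[0,0,0],"rot":[0,0,0],"jaw":0}]'; python3 -m creep '[{"translation":[0,0,0.001],"rot":[0,0,0],"jaw":0},{"translation":[0,0,0],"rot":[0,0,0],"jaw":0}]'
```

```text
clock: 8.25
position: [0.5517, 0.3551, 0.1436]
ee_rot: [-2.229, -2.214, -0.0]
force: [-0.9, 2.1, 2.0]
width: 0.002
clock: 8.42
position: [0.5517, 0.3552, 0.1428]
ee_rot: [-2.229, -2.214, -0.0]
force: [-0.7, 2.6, 3.5]
width: 0.006
```

```bash
python3 -m creep '[{"translation":[0,0,0.001],"rot":[0,0,0],"jaw":0},{"translation":[0,0,0],"rot":[0,0,0],"jaw":0}]'; python3 -m creep '[{"translation":[0,0,0.0005],"rot":[0,0,0],"jaw":0},{"translation":[0,0,0],"rot":[0,0,0],"jaw":0}]'
```

```text
clock: 8.58
position: [0.5518, 0.3552, 0.1427]
ee_rot: [2.229, 2.214, 0.001]
force: [-2.3, 0.7, 10.3]
width: 0.009
clock: 8.75
position: [0.5518, 0.3552, 0.1426]
ee_rot: [2.229, 2.214, 0.001]
force: [-4.3, -0.2, 14.3]
width: 0.005
```

```bash
python3 -m creep '[{"translation":[0,0,-0.01],"rot":[0,0,0],"jaw":0},{"translation":[0,0,-0.03],"rot":[0,0,0],"jaw":0},{"translation":[0,0,-0.04],"rot":[0,0,0],"jaw":0},{"translation":[0,0,-0.04],"rot":[0,0,0],"jaw":0},{"translation":[-0.025,-0.03,0],"rot":[0,0,0],"jaw":0},{"translation":[-0.025,-0.03,0],"rot":[0,0,0],"jaw":0},{"translation":[-0.025,-0.03,0],"rot":[0,0,0],"jaw":0},{"translation":[-0.025,-0.03,0],"rot":[0,0,0],"jaw":0},{"translation":[-0.035,-0.015,0],"rot":[0,0,0],"jaw":0},{"translation":[-0.04,-0.015,0],"rot":[0,0,0],"jaw":0},{"translation":[-0.04,0,0],"rot":[0,0,0],"jaw":0},{"translation":[-0.04,0,0],"rot":[0,0,0],"jaw":0}]'; python3 -m creep '[{"translation":[-0.04,0,0],"rot":[0,0,0],"jaw":0},{"translation":[-0.04,0,0],"rot":[0,0,0],"jaw":0},{"translation":[-0.04,0,0],"rot":[0,0,0],"jaw":0},{"translation":[-0.04,0,0],"rot":[0,0,0],"jaw":0},{"translation":[0,0,0],"rot":[0,0,0],"jaw":0}]';python3 - <<'E'
from h import *
s=arm.observe();print(s['force'],s['position'],s['joints'])
for c in("side","top"):
    im=optics.get_image(c)[:,:,::-1]
    x,y=(240,110) if c=="side" else (240,130)
    cv2.imwrite(f"pics/{c}5.png",cv2.resize(im[y:y+150,x:x+200],None,fx=4,fy=4,interpolation=cv2.INTER_CUBIC))
    print(c,optics.pinpoint(c,"lever_pad"))
for n,X in (("head c",[.492,.323,.149]),("pad",[.552,.368,.129])): print(n,(proj("side",X)-[240,110])*4,(proj("top",X)-[240,130])*4)
E
```

```text
clock: 9.75
position: [0.3989, 0.0997, 0.2611]
ee_rot: [2.227, 2.214, -0.003]
force: [1.1, -0.8, -0.2]
width: 0.004
clock: 10.17
position: [0.398, -0.0664, 0.2607]
ee_rot: [2.24, 2.202, -0.006]
force: [0.1, -0.2, 0.4]
width: 0.004
[ 0.05202292 -0.16220594  0.35864084] [ 0.39799043 -0.06637174  0.26071889] [ 0.75683706  0.12364573 -0.78008016  1.9896623   0.1025337   1.06840851
 -0.08656416]
side [{'location': [378.0, 217.7], 'score': 0.75}, {'location': [274.3, 200.6], 'score': 0.39}]
top [{'location': [275.8, 199.2], 'score': 0.68}]
head c [528.45745185 272.45914836] [219.38326497 390.25977093]
pad [555.02111336 429.90369007] [129.46554608 258.77385496]
```

View pics/side5.png

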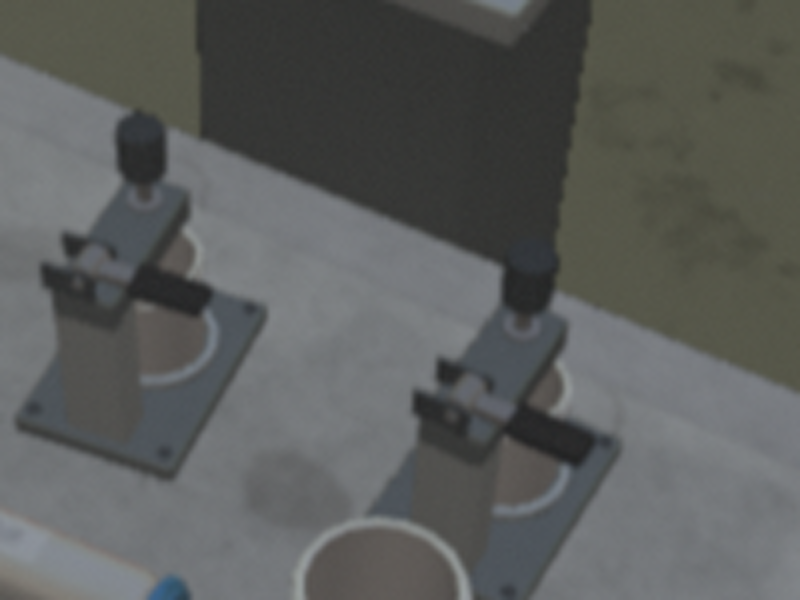

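View pics/top5.png

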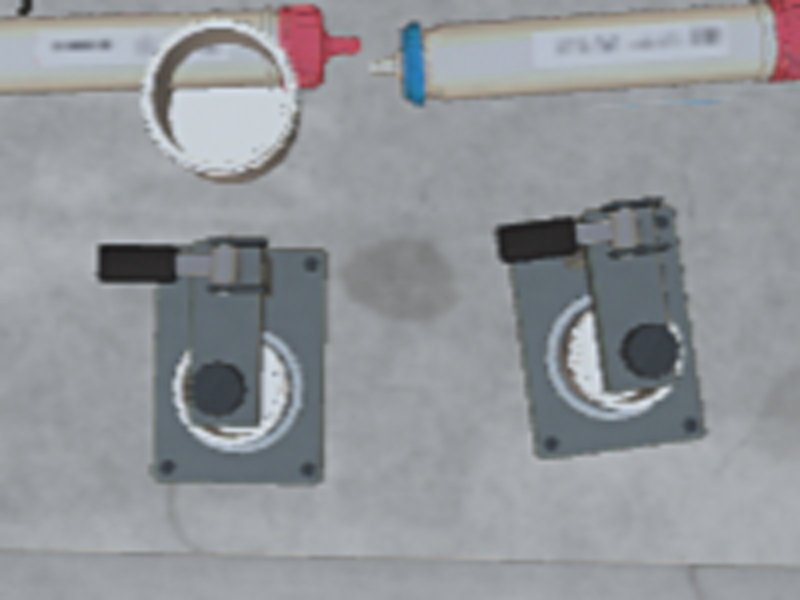

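Both gauges now look alike. In the crops, the probe head is at (528,275) side and (219,388) top, against predictions of (528,272) and (219,390). The lever lies flat, with its paddle at (548,432) side and (138,263) top. The cup stands upright in its ring.

```bash
python3 -c "
from cell import arm
print(arm.sign_off())"
```

```text
the job is handed in; nothing more can be done
None
```

The job is done and handed in at about 10.3 s, well inside the 42 s limit; no verdict is reported.

- **Probe:** With the jaws shut, I pushed the head of the raised probe straight down. The force jumped to about 15 N with the fingertips at 163 mm, the height expected with the foot on the cup's bottom.
- **Lever:** Only after that did I press straight down over the lever pad. The paddle met its stop with the fingertips at about 129 mm and the force at about 14 N. I then backed the arm clear.
- **Last checks:** In both final pictures the probe head is within about 1 pixel of where it should be. The lever lies flat like the finished gauge's, the cup stands in its ring, and the finished gauge and other items show no change.
- **Did not fit:** While the probe was going down, the force sensor read about 0 N rather than the stated 2 N. The pictures showed the probe moving, and the contact jump at the end was clear.

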